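# Release the card press

## Robot

A 6-joint arm with a two-finger parallel gripper is mounted at the origin on the work surface. World frame = base frame: x ahead of the robot, y to its left, z up, the work surface at z = 0. Lengths are in m, angles in degrees, forces in N, time in s.
With the tool pointing down it reaches from about 0.25 to 0.725 m from the base axis. Payload 9.7 kg.
Tool frame: the origin (TCP) lies at the very end of the fingers, on their centre line; the grasp point (between the pads) lies 19 mm behind it; x points along the fingers, z is the direction in which the jaws open and shut, and the axes are right-handed (so a half turn about x gives the same grasp; the last joint's range is limited). The gripper opens to 85 mm and grips with 20 to 120 N. Pads are 22 mm wide; open, the fingers measure 114 mm over their backs; the gripper's body (76 mm by 85 mm) begins 54 mm behind the grasp point. The pads swing forward as they close: fully open they stand 13 mm farther back than shut.
Start: joints at [-63.426, 4.979, 10.078, 95.1, 0, 90], TCP at [0.246, -0.492, 0.231] pointing down, gripper open.
Joint ranges: [-179.16, 179.16], [-48.56, 103.87], [-65.8, 70.77], [-126.05, 130.52], [-82.76, 87.17], [-180, 180]. Speed limits (degrees/s): [127.2, 127.2, 147.25, 180, 180, 180].

## Interface

Orientations are given as [roll, pitch, yaw] about the fixed x, y, z axes, in that order (R = Rz(yaw) Ry(pitch) Rx(roll)).
In Python, from workcell import sensors, vision, job_done gives the robot as it stands.
- The arm moves only by the tool carry_out, never from a script. Its argument "increments" is a list of rows, each a list of 7 numbers: the turn, a rotation vector about the tool's x, y, z in degrees, then the shift along the tool's x, y, z in mm, then the opening in per cent of the stroke, from 0 (shut) to 100 (fully open). A call has 1 to 12 rows; each row shifts and turns the commanded pose from where the row before left it, along the tool's axes as they then stand; what a row does not reach is not made up. A row lasts 1/8 s, in which the tool goes at most 62.5 mm and 10.7 degrees, less where a joint would pass 70% of its speed; a pose out of reach is approached as far as the arm can. A call is refused whole if a number of a shift passes 62.5 or a number of a turn 10.7, either way. A call with a gripper value outside its range is refused whole. The fingers move at their own pace and stop on an object; "squeeze" is the grip in N (left out, the last holds). Time passes only in rows, so rows that do not move let the fingers close. It gives the time, the measured TCP pose, the force and the opening at its end, in the units of the state.
- sensors.get_obs(): the state, without advancing time (a new reading comes with each control period).
- vision.camera(name): name is "scene" or "top" or "wrist"; returns the picture (420x560x3 uint8, red, green, blue); there is no depth.
- vision.calibration(name): a dict with "camera_matrix" (3x3 intrinsics, pixels), "extrinsics" (4x4, takes a point from world to camera coordinates); the wrist camera has in their place "mount" (4x4, takes a point from camera to tool coordinates, whose origin is the TCP and whose axes are the tool frame's). Camera axes: x right, y up, looking along -z (the intrinsics and any distortion apply to the point x, -y, -z); pixel columns grow to the right and rows downward; lengths in m; the calibration is good to about 2 mm. A picture is of the moment at which its call begins: read the wrist's pose just before it. calibration takes no time and is no camera call.
- job_done(): hands the job in, once; it reports no verdict.
The state is a dict: "time": time; "q": joint angles; "qd": joint speeds; "joint_efforts": joint torques, N m; "ee_pos": TCP position; "tcp_rot": TCP orientation; "wrist_force": force on the tool from outside, world axes, zero at the start; "torque": the same for the moment, N m; "opening": finger opening in m.
Only numpy, scipy, OpenCV 4.12 (cv2) and the standard library are available. Lean on these libraries where they do the work, as an engineer would, in place of code of your own. Each camera call takes 0.05 s, during which the arm holds its last target.

## Task

Release the card press after its print pass. First ease the pressure: turn the large outer ring of the double dial anticlockwise until its lug is in line with the steel marker tab at the dial's edge, leaving the small inner knob and the marker as they are. Only then press the pawl's paddle down and keep it down until the drum has run all the way back, and let the pawl drop onto the toothed wheel again; do not shift or knock over the bottles, jar and tumbler around the press.

Things in the scene. Friction and masses are not known exactly. Their poses are not given: they have to be found in the camera images.
- press: Grey metal tabletop card press, fixed, base 300 (x) x 340 (y) mm; origin on the table under the roller. Its front (-x) faces the robot at yaw 0, y is left, z up. A bridge over the roller (which lies along y) carries the double dial: aluminium plate 204 mm across, top 124 mm high, then black outer ring, then small inner knob. Toothed wheel at press y = -130 mm. A bed (top 41 mm high) sticks out in front
- coarse_ring (a joint): Turn of the outer ring (rad): 0 = lug to the press's front, positive anticlockwise from above; starts -1.3 to -0.3, stops at -1.7 and 1.8. Black disc 150 mm across, 18 mm thick, flat top 143 mm above the table; one upright steel lug on top, 32 mm long (48 to 80 mm from the axis), 14 mm wide, 24 mm high. Stays where it is left; takes 1 to 2 N at the lug
- dial_axis (a point): Point on the vertical axis of the double dial at the level of the ring's flat top
- lug_end (a point): Middle of the outer end face of the ring's lug, 80 mm from the axis, 12 mm above the ring's flat top
- marker_line (a point): Where lug_end lies when the lug is exactly in line with the marker: on the marker's radial line, 80 mm from the axis, at the height of lug_end. The marker is a steel tab 9 mm wide on the dial plate's rim, 84 to 118 mm from the axis, its top 7 mm below the ring's flat top, 0.3 to 1.2 rad anticlockwise of the press's front. It is stiff and must stay
- fine_tip (a point): Pointer tip of the inner knob, 34 mm from the dial axis, 175 mm above the table. The aluminium knob is 58 mm across with a bar grip 64 mm long, 12 mm wide across its top; it stands from the ring's top to 40 mm above it. It turns very easily, independently of the ring, and must stay as it is
- pawl (a joint): Lift of the pawl (rad): 0 = down in the teeth, clear of them above 0.2, stop at 0.4. A dark steel rocker on a horizontal pin at press (-55, -130) mm, 130 mm high; its tip rests on the toothed wheel's top, its tail points to the front and ends in a paddle. Pressing the paddle down lifts the tip; a spring drops it when let go. Takes 2 to 5 N
- pawl_paddle (a point): Middle of the top of the pawl's paddle, a flat plate 36 (x) x 40 (y) mm, 6 mm thick, about 142 mm above the table with the pawl down, 56 mm to the front of the pin. It sinks 11 mm to clear the teeth and 22 mm at the stop, with nothing below it
- drum (a joint): Wind of the drum (roller and toothed wheel, 100 mm over its 10 teeth) in rad: 0 = run back to its stop, starts at about 1.8. A damped spring turns it back by itself at about 1 rad/s while the pawl is clear; the pawl catches the next tooth if let down early. The bed runs home with it
- dye_bottle: bystander: small bottle 40 mm across, 90 mm tall, origin under it
- ink_bottle: bystander: small bottle 44 mm across, 85 mm tall, origin under it
- tumbler: bystander: glass 72 mm across, 85 mm tall, origin under it
- paste_jar: bystander: white jar 64 mm across, 70 mm tall, origin under it

How it is judged (in metres and radians):
On the way, in this order (a step that is already met when the one before it is completed fails the run):
1. the ring's lug is in line with the marker, the drum still wound (horizontal distance between lug_end and marker_line below 0.009 m and value of joint drum above 1 rad), for 0.3 s.
2. the pawl is lifted clear of the wheel (value of joint pawl above 0.14 rad), for 0.1 s.
3. the drum has run back (value of joint drum below 0.1 rad), for 0.1 s.
At the end, for the whole second after the job is handed in: the ring's lug is in line with the marker (lug_end within 9 mm of marker_line, about 6 degrees), the drum has run back (below 0.1 rad), the pawl is down (below 0.06 rad), the inner knob's tip is within 6 mm and marker_line within 8 mm of where they started (horizontal distance between lug_end and marker_line below 0.009 m and value of joint drum below 0.1 rad and value of joint pawl below 0.06 rad and distance of fine_tip from where it was at the start of the episode below 0.006 m and distance of marker_line from where it was at the start of the episode below 0.008 m); the robot touches nothing.
It fails at once if the inner knob is turned (its tip moves more than 6 mm) (distance of fine_tip from where it was at the start of the episode above 0.006 m).
It fails at once if the marker is moved more than 8 mm (distance of marker_line from where it was at the start of the episode above 0.008 m).
It fails at once if the drum runs back before the lug has been brought towards the marker (within 15 mm) (value of joint drum below 0.9 rad and horizontal distance between lug_end and marker_line above 0.015 m).
It fails at once if a bottle, the jar or the tumbler is moved more than 40 mm (distance of any of dye_bottle, ink_bottle, tumbler, paste_jar from where it was at the start of the episode above 0.04 m).
It fails at once if a bottle, the jar or the tumbler is knocked over (angle between any of dye_bottle, ink_bottle, tumbler, paste_jar's own z axis and vertical above 0.5 rad).
It also fails if it takes over 54 s, if anything falls off the work surface, if the arm or the gripper's body presses on something with over 40 N, if the wrist force passes 120 N, or if a joint passes its speed limit or range.

## Working session

There is one attempt and no reset: what is moved stays moved. The work goes in short steps, Python scripts to look and compute and a tool call to move; the robot and the scene stay as the last step left them, time stands still between calls to the robot, and variables do not carry over. Pictures are saved under pics/ and viewed, and the job is handed in when it is done.

Besides the shell and the picture viewer there is one more tool, called after "Request:" as a command line: name --pt "numbers of a row" for each row, then --argument value for the rest. carry_out: Moves the arm, as the interface text tells. Its arguments: {"type":"object","properties":{"increments":{"type":"array"},"squeeze":{"type":"number"}},"required":["increments"]}

```bash
ls; mkdir -p pics; python3 - <<'E'
from workcell import sensors, vision
import cv2
o=sensors.get_obs();print({k:o[k] for k in('time','ee_pos','tcp_rot','q','opening')})
for n in('scene','top'):
    cv2.imwrite(f'pics/{n}0.png',vision.camera(n)[:,:,::-1])
    c=vision.calibration(n);print(n,{k:(v.round(4).tolist() if hasattr(v,'round') else v) for k,v in c.items()})
E
```

```text
pics
{'time': 0.0, 'ee_pos': array([ 0.2459347 , -0.49168955,  0.23059748]), 'tcp_rot': array([179.40811347,  89.92539878, 115.9801186 ]), 'q': array([-6.34269668e+01,  5.00908821e+00,  1.00339080e+01,  9.50994171e+01,
        7.71982782e-04,  9.00010276e+01]), 'opening': 0.08518716248045764}
scene {'camera_matrix': [[539.3924, 0.0, 272.785], [0.0, 539.3924, 209.0057], [0.0, 0.0, 1.0]], 'extrinsics': [[-0.8476, 0.5306, -0.0071, 0.4895], [-0.4478, -0.708, 0.5461, 0.1892], [0.2847, 0.466, 0.8377, -1.5289], [0.0, 0.0, 0.0, 1.0]]}
top {'camera_matrix': [[526.417, 0.0, 276.4437], [0.0, 526.417, 204.3459], [0.0, 0.0, 1.0]], 'extrinsics': [[0.0161, -0.9998, -0.0114, -0.0008], [0.9943, 0.0148, 0.1054, -0.5712], [-0.1052, -0.013, 0.9944, -1.0902], [0.0, 0.0, 0.0, 1.0]]}
```

View pics/top0.png

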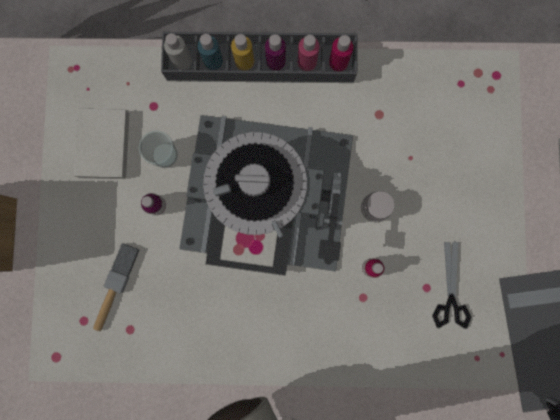

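View pics/scene0.png

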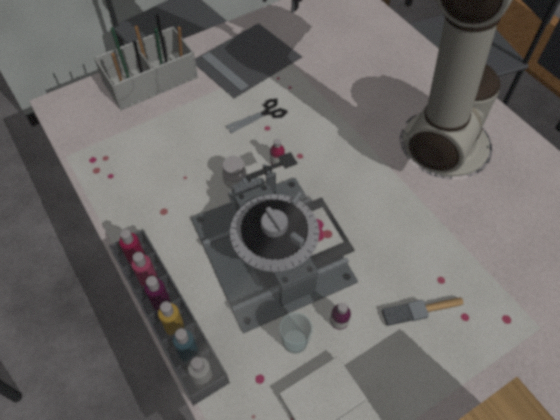

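```bash
python3 - <<'E'
import cv2
a=cv2.imread('pics/top0.png')[105:285,130:400]
a=cv2.convertScaleAbs(cv2.resize(a,None,fx=2.96,fy=2.96,interpolation=cv2.INTER_CUBIC),alpha=1.6,beta=10)
cv2.imwrite('pics/topz.png',a)
a=cv2.imread('pics/scene0.png')[130:330,180:380]
a=cv2.convertScaleAbs(cv2.resize(a,None,fx=3,fy=3,interpolation=cv2.INTER_CUBIC),alpha=1.6,beta=10)
cv2.imwrite('pics/scenez.png',a)
E
```

```text
(no output)
```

View pics/topz.png

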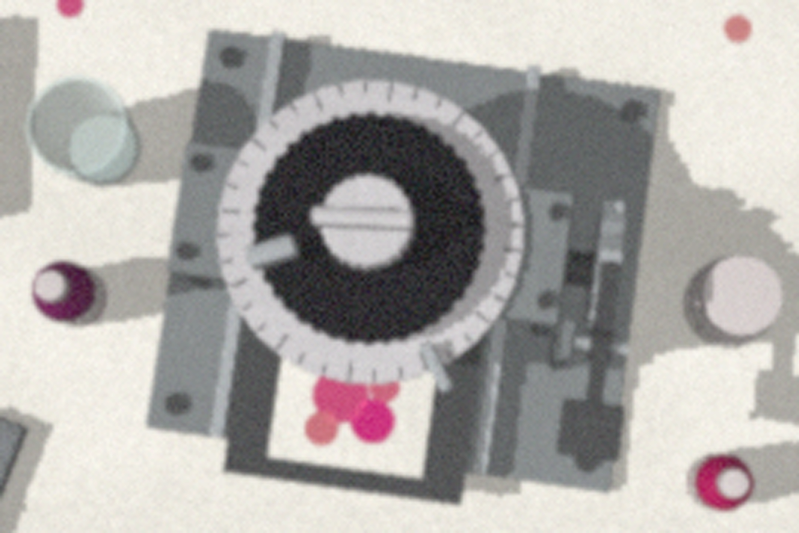

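View pics/scenez.png

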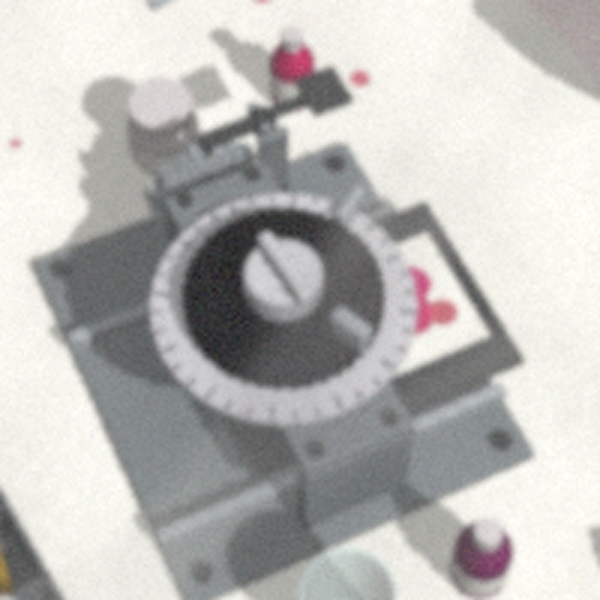

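```bash
cat > h.py <<'E'
import numpy as np, cv2
from workcell import vision
def ray(name,u,v,z):
    c=vision.calibration(name);K=np.array(c['camera_matrix']);E=np.array(c['extrinsics'])
    d=np.array([(u-K[0,2])/K[0,0],-(v-K[1,2])/K[1,1],-1.]);R=E[:3,:3]
    o=-R.T@E[:3,3];w=R.T@d
    return o+w*(z-o[2])/w[2]
E
python3 - <<'E'
from h import *
im=cv2.imread('pics/top0.png');g=im.max(2)
s=lambda u,v:((u+.5)/2.96-.5+130,(v+.5)/2.96-.5+105)
m=(g<45).astype(np.uint8)
m=cv2.morphologyEx(m,cv2.MORPH_OPEN,np.ones((5,5)))
cs=cv2.findContours(m,cv2.RETR_EXTERNAL,cv2.CHAIN_APPROX_NONE)[0]
for c in cs:
    if cv2.contourArea(c)>200: print(cv2.contourArea(c),cv2.minEnclosingCircle(c),cv2.boundingRect(c))
for n,p,z in [('cen',(369,228),.143),('ringL',(254,228),.143),('ringR',(485,228),.143),('rTop',(369,112),.143),('rBot',(369,342),.143),('plateL',(218,230),.124),('plateR',(524,230),.124),('plT',(369,80),.124),('plB',(369,383),.124),('lugo',(252,255),.167),('lugi',(295,243),.167),('mko',(446,388),.136),('mki',(428,350),.136),('pad',(590,432),.142),('padTL',(562,398),.142),('padBR',(620,465),.142),('knob',(368,221),.175),('tipk',(313,214),.183),
 ('baseTL',(208,30),.01),('baseTR',(663,90),.01),('baseBR',(612,490),.01),('baseBL',(149,427),.01),('dye',(735,483),.09),('jar',(745,293),.07),('ink',(50,287),.085)]:
    print(n,ray('top',*s(*p),z).round(4))
E
```

```text
543.5 ((235.0, 409.0), 26.000099182128906) (211, 399, 49, 21)
4318.0 ((254.51535034179688, 181.5025634765625), 38.699562072753906) (217, 145, 76, 75)
cen [0.6024 0.0498 0.143 ]
ringL [0.6013 0.1246 0.143 ]
ringR [ 0.6035 -0.0255  0.143 ]
rTop [0.6791 0.0514 0.143 ]
rBot [0.5282 0.0483 0.143 ]
plateL [0.6024 0.1509 0.124 ]
plateR [ 0.6053 -0.0517  0.124 ]
plT [0.7052 0.0529 0.124 ]
plB [0.5027 0.0487 0.124 ]
lugo [0.5805 0.1222 0.167 ]
lugi [0.5885 0.0951 0.167 ]
mko [ 0.4996 -0.0018  0.136 ]
mki [0.5241 0.0103 0.136 ]
pad [ 0.4727 -0.0944  0.142 ]
padTL [ 0.4941 -0.0763  0.142 ]
padBR [ 0.452  -0.1137  0.142 ]
knob [0.6021 0.0487 0.175 ]
tipk [0.6047 0.0827 0.183 ]
baseTL [0.7698 0.1806 0.01  ]
baseTR [ 0.7286 -0.1586  0.01  ]
baseBR [ 0.4338 -0.1221  0.01  ]
baseBL [0.4738 0.2143 0.01  ]
dye [ 0.4411 -0.1962  0.09  ]
jar [ 0.5716 -0.2073  0.07  ]
ink [0.567  0.2711 0.085 ]
```

Request:
carry_out --pt "0 0 0 0 47.6 -32.3 50" --pt "0 0 0 0 47.6 -32.3 50" --pt "0 0 0 0 47.6 -32.3 50" --pt "0 0 0 0 47.6 -32.3 50" --pt "0 0 0 0 47.6 -32.3 50" --pt "0 0 0 0 47.6 -32.3 50" --pt "0 0 0 0 47.6 -32.3 50" --pt "0 0 0 0 47.6 -32.3 50" --pt "0 0 0 0 47.6 -32.3 50" --pt "0 0 0 0 47.6 -32.3 50" --pt "0 0 0 0 47.6 -32.3 50" --pt "0 0 0 0 47.6 -32.3 50"

```text
time: 1.6
ee_pos: [0.5841, 0.1121, 0.2309]
tcp_rot: [-89.2, 90.0, -152.7]
wrist_force: [0.4, -0.7, 0.7]
opening: 0.0429
```

Request:
carry_out --pt "-10 0 0 0 0 0 50" --pt "-10 0 0 0 0 0 50" --pt "-10 0 0 0 0 0 50" --pt "-10 0 0 0 0 0 50" --pt "-10 0 0 0 0 0 50" --pt "-10 0 0 0 0 0 50" --pt "-10 0 0 0 0 0 50" --pt "-10 0 0 0 0 0 50" --pt "-1.1 0 0 0 0 0 50" --pt "0 0 0 0 0 0 50"

```text
time: 2.85
ee_pos: [0.5834, 0.1103, 0.2311]
tcp_rot: [170.4, 90.0, -172.1]
wrist_force: [-0.2, -0.0, 0.3]
opening: 0.0425
```

```bash
cat >> h.py <<'E'
from workcell import sensors
from scipy.spatial.transform import Rotation as Ro
def st():
    o=sensors.get_obs();R=Ro.from_euler('xyz',o['tcp_rot'],degrees=True).as_matrix()
    print('t',round(o['time'],2),'p',o['ee_pos'].round(4),'x',R[:,0].round(3),'phi',np.degrees(np.arctan2(R[1,2],R[0,2])).round(2),'q',o['q'].round(1),'F',o['wrist_force'].round(1),'open',round(o['opening'],4))
    return o['ee_pos'],R
def shift(tx,ty,tz):
    p,R=st();print('shift tool mm',(R.T@(np.array([tx,ty,tz])-p)*1000).round(1))
E
python3 - <<'E'
from h import *
shift(.5838,.1107,.147)
cv2.imwrite('pics/w1.png',vision.camera('wrist')[:,:,::-1])
E
```

```text
t 2.85 p [0.5834 0.1103 0.2311] x [-0. -0. -1.] phi 17.49 q [10.7 11.2 17.  95.8  0.  83.2] F [-0.2 -0.   0.3] open 0.0425
shift tool mm [84.1  0.3  0.5]
```

View pics/w1.png

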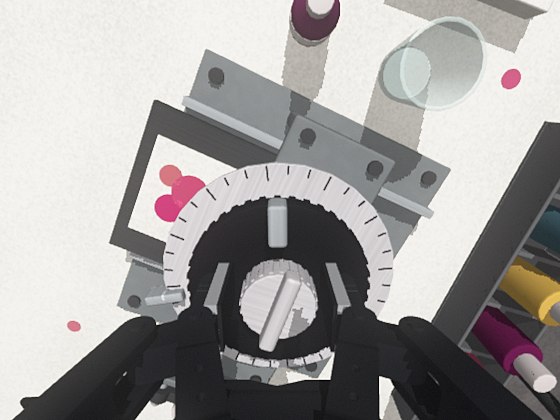

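```bash
cat >> h.py <<'E'
def wray(p,R,u,v,z):
    c=vision.calibration('wrist');K=np.array(c['camera_matrix']);M=np.array(c['mount'])
    d=M[:3,:3]@np.array([(u-K[0,2])/K[0,0],-(v-K[1,2])/K[1,1],-1.])
    o=p+R@M[:3,3];w=R@d
    return o+w*(z-o[2])/w[2]
E
python3 - <<'E'
from h import *
p,R=st()
for n,u,v,z in [('lugo',277,200,.167),('lugi',277,246,.167),('plL',164,263,.124),('plR',393,263,.124),('ringT',278,197,.143),('mki',184,297,.136),('mko',147,300,.136)]:
    print(n,wray(p,R,u,v,z).round(4))
print({k:np.round(v,4).tolist() for k,v in vision.calibration('wrist').items()})
E
```

```text
t 2.9 p [0.5835 0.1103 0.2311] x [-0. -0. -1.] phi 17.5 q [10.7 11.2 17.  95.8  0.  83.2] F [-0.3 -0.4 -0.4] open 0.0426
lugo [0.5772 0.1306 0.167 ]
lugi [0.5874 0.0981 0.167 ]
plL [0.5044 0.0336 0.124 ]
plR [0.6948 0.0938 0.124 ]
ringT [0.5794 0.1261 0.143 ]
mki [0.5298 0.0139 0.136 ]
mko [0.4999 0.0013 0.136 ]
{'camera_matrix': [[321.0323, 0.0, 276.8165], [0.0, 321.0323, 211.0412], [0.0, 0.0, 1.0]], 'mount': [[0.0005, 0.3251, -0.9457, -0.1428], [0.0002, 0.9457, 0.3251, 0.0846], [1.0, -0.0004, 0.0004, 0.0001], [0.0, 0.0, 0.0, 1.0]]}
```

Request:
carry_out --pt "0 0 0 30 0 0 50" --pt "0 0 0 30 0 0 50" --pt "0 0 0 15 0 0 50" --pt "0 0 0 8 0 0 50" --pt "0 0 0 0 0 0 50"

```text
time: 3.52
ee_pos: [0.5836, 0.1103, 0.1486]
tcp_rot: [-5.2, 90.0, 12.5]
wrist_force: [-0.1, 0.3, -0.1]
opening: 0.0428
```

Request:
carry_out --pt "0 0 0 0 0 0 30" --pt "0 0 0 0 0 0 20" --pt "0 0 0 0 0 0 10" --pt "0 0 0 0 0 0 10" --pt "0 0 0 0 0 0 10" --squeeze 20

```text
time: 4.15
ee_pos: [0.5839, 0.1104, 0.1491]
tcp_rot: [-5.3, 89.9, 12.4]
wrist_force: [0.3, 0.1, 5.2]
opening: 0.0134
```

```bash
python3 - <<'E'
from h import *
st()
cv2.imwrite('pics/w2.png',vision.camera('wrist')[:,:,::-1])
E
```

```text
t 4.15 p [0.5839 0.1104 0.1491] x [ 0.001  0.    -1.   ] phi 17.68 q [10.7 10.1  6.6 86.5  0.  83. ] F [0.3 0.1 5.2] open 0.0134
```

View pics/w2.png

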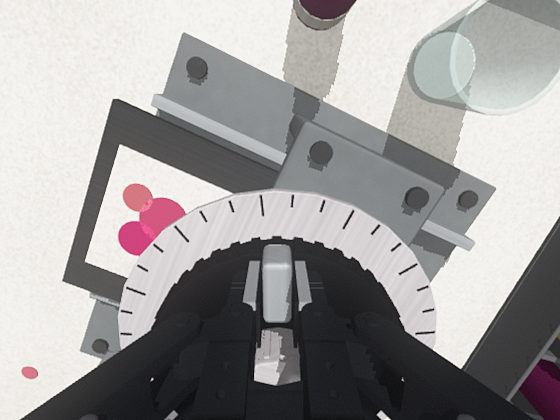

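Request:
carry_out --pt "0 0 0 -1.5 0 0 10" --pt "-2.5 0 0 0 -0.06 -2.78 10" --pt "-5 0 0 0 -0.24 -5.55 10" --pt "-5 0 0 0 -0.24 -5.55 10" --pt "-5 0 0 0 -0.24 -5.55 10" --pt "-2.5 0 0 0 -0.06 -2.78 10" --pt "0 0 0 0 0 0 10"

```text
time: 5.08
ee_pos: [0.564, 0.0998, 0.1492]
tcp_rot: [-156.4, 90.0, -118.7]
wrist_force: [3.8, -0.7, -5.8]
opening: 0.0135
```

```bash
python3 - <<'E'
from h import *
p,R=st()
d=p[:2]-[.6033,.0497];print(np.hypot(*d),np.degrees(np.arctan2(d[1],d[0])))
E
```

```text
t 5.08 p [0.564  0.0998 0.1492] x [-0. -0. -1.] phi 37.65 q [10.   7.2  3.4 86.2 -0.  62.4] F [ 3.8 -0.7 -5.8] open 0.0135
0.06362909396225765 128.124981474364
```

Request:
carry_out --pt "-2.5 0 0 0 -0.06 -2.78 10" --pt "-5 0 0 0 -0.24 -5.55 10" --pt "-5 0 0 0 -0.24 -5.55 10" --pt "-5 0 0 0 -0.24 -5.55 10" --pt "-5 0 0 0 -0.24 -5.55 10" --pt "-5 0 0 0 -0.24 -5.55 10" --pt "-5 0 0 0 -0.24 -5.55 10" --pt "-5 0 0 0 -0.24 -5.55 10" --pt "-5 0 0 0 -0.24 -5.55 10" --pt "-5 0 0 0 -0.24 -5.55 10" --pt "-2.5 0 0 0 -0.06 -2.78 10" --pt "0 0 0 0 0 0 10"

```text
time: 6.58
ee_pos: [0.5398, 0.0521, 0.1492]
tcp_rot: [-106.9, 90.0, -19.3]
wrist_force: [7.0, 0.1, -6.8]
opening: 0.014
```

```bash
python3 - <<'E'
from h import *
p,R=st()
d=p[:2]-[.6033,.0497];print(np.hypot(*d),np.degrees(np.arctan2(d[1],d[0])))
cv2.imwrite('pics/w3.png',vision.camera('wrist')[:,:,::-1])
E
```

```text
t 6.58 p [0.5398 0.0521 0.1492] x [ 0. -0. -1.] phi 87.61 q [ 5.5  3.  -1.1 85.9 -0.   7.9] F [ 7.   0.1 -6.8] open 0.014
0.06356958406597867 177.87401583293277
```

View pics/w3.png

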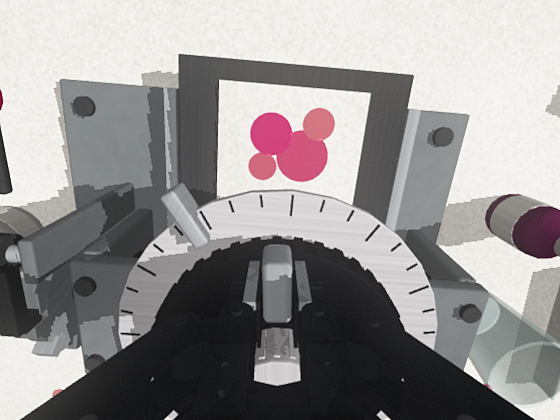

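```bash
python3 - <<'E'
import cv2
a=cv2.imread('pics/w3.png')[160:300,130:310]
cv2.imwrite('pics/w3z.png',cv2.resize(a,None,fx=4,fy=4,interpolation=cv2.INTER_CUBIC))
E
```

```text
(no output)
```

View pics/w3z.png

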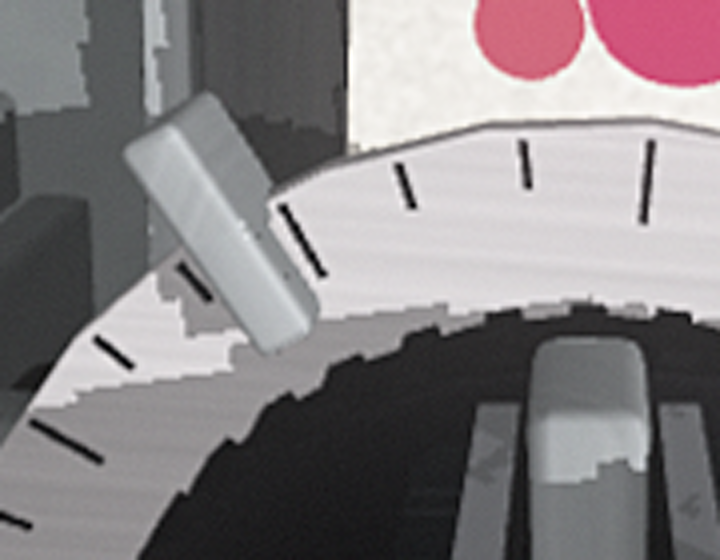

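```bash
python3 - <<'E'
from h import *
p,R=st()
for n,u,v,z in [('mko',168.1,194.4,.136),('mki',201.6,243.6,.136),('lugo',130+595/4,160+345/4,.167)]:
    P=wray(p,R,u,v,z);d=P[:2]-[.6033,.0497]
    print(n,P.round(4),np.hypot(*d).round(4),np.degrees(np.arctan2(d[1],d[0]))%360)
E
```

```text
t 6.62 p [0.5397 0.0521 0.1492] x [ 0. -0. -1.] phi 87.59 q [ 5.5  3.  -1.1 85.9 -0.   7.9] F [ 7.4 -0.3 -6.9] open 0.0134
mko [ 0.4981 -0.0005  0.136 ] 0.1166 205.51189587263306
mki [0.5259 0.0132 0.136 ] 0.0856 205.2697771604465
lugo [0.5145 0.0545 0.167 ] 0.0889 176.8982722941629
```

Request:
carry_out --pt "-2.5 0 0 0 -0.06 -2.78 10" --pt "-5 0 0 0 -0.24 -5.55 10" --pt "-5 0 0 0 -0.24 -5.55 10" --pt "-5 0 0 0 -0.24 -5.55 10" --pt "-5 0 0 0 -0.24 -5.55 10" --pt "-4 0 0 0 -0.16 -4.44 10" --pt "-2 0 0 0 -0.04 -2.22 10" --pt "0 0 0 0 0 0 10" --pt "0 0 0 0 0 0 10"

```text
time: 7.75
ee_pos: [0.5462, 0.0216, 0.1492]
tcp_rot: [-76.3, 90.0, 39.8]
wrist_force: [6.7, -0.7, -6.3]
opening: 0.0136
```

```bash
python3 - <<'E'
from h import *
p,R=st()
d=p[:2]-[.6033,.0497];print(np.hypot(*d),np.degrees(np.arctan2(d[1],d[0]))%360)
a=vision.camera('wrist')[:,:,::-1];cv2.imwrite('pics/w4.png',a)
E
```

```text
t 7.75 p [0.5462 0.0216 0.1492] x [ 0.  0. -1.] phi 116.08 q [  2.3   3.6  -0.5  85.9   0.  -23.8] F [ 6.7 -0.7 -6.3] open 0.0136
0.06360381146395411 206.17035024252002
```

View pics/w4.png

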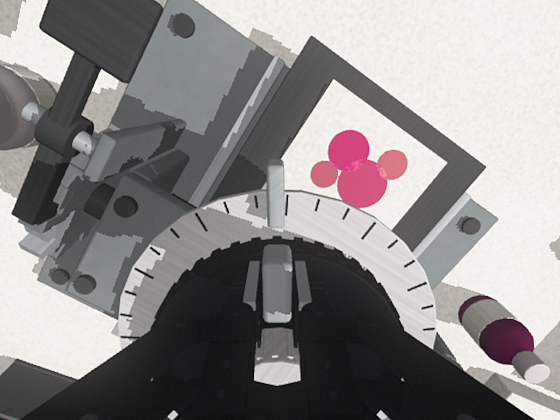

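Request:
carry_out --pt "0 0 0 0 0 0 25" --pt "0 0 0 0 0 0 40" --pt "0 0 0 0 0 0 40" --pt "0 0 0 -10 0 0 40" --pt "0 0 0 -35 0 0 40" --pt "0 0 0 -40 0 0 40" --pt "0 0 0 0 0 0 40"

```text
time: 8.68
ee_pos: [0.5467, 0.0216, 0.2388]
tcp_rot: [-113.9, 89.7, 2.3]
wrist_force: [0.2, -0.2, -0.7]
opening: 0.0341
```

```bash
python3 - <<'E'
from h import *
p,R=st()
a=vision.camera('wrist')[:,:,::-1];cv2.imwrite('pics/w5.png',a)
a=vision.camera('top')[:,:,::-1];cv2.imwrite('pics/top5.png',a)
E
```

```text
t 8.68 p [0.5467 0.0216 0.2388] x [ 0.006  0.    -1.   ] phi 116.17 q [  2.3   4.4  10.3  95.6  -0.  -23.9] F [ 0.2 -0.2 -0.7] open 0.0341
```

View pics/w5.png

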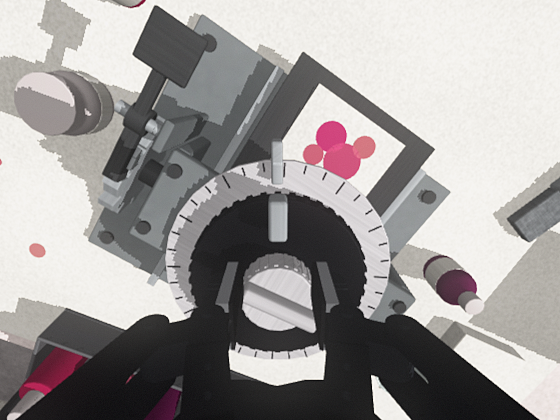

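```bash
python3 - <<'E'
from h import *
p,R=st()
for c in [(172,47),(157,7),(134,45),(189,87),(208,44)]: print(wray(p,R,*c,.142).round(4))
t=np.array([.473,-.0935,.239])
shift(*t)
E
```

```text
t 8.78 p [0.5459 0.0216 0.2352] x [ 0.001  0.    -1.   ] phi 116.17 q [  2.3   4.5  10.   95.5   0.  -23.9] F [0.6 0.1 0.3] open 0.0338
[ 0.4709 -0.0918  0.142 ]
[ 0.4535 -0.1083  0.142 ]
[ 0.4808 -0.1147  0.142 ]
[ 0.4891 -0.0728  0.142 ]
[ 0.4587 -0.0711  0.142 ]
t 8.78 p [0.5459 0.0216 0.2352] x [ 0.001  0.    -1.   ] phi 116.17 q [  2.3   4.5  10.   95.5   0.  -23.9] F [0.6 0.1 0.3] open 0.0338
shift tool mm [ -3.8 116.1 -71.1]
```

Request:
carry_out --pt "0 0 0 0 29 -17.8 0" --pt "0 0 0 0 29 -17.8 0" --pt "0 0 0 0 29 -17.8 0" --pt "0 0 0 0 29 -17.8 0" --pt "0 0 0 0 0 0 0" --pt "0 0 0 0 0 0 0" --pt "0 0 0 35 0 0 0" --pt "0 0 0 35 0 0 0" --pt "0 0 0 8 0 0 0" --pt "0 0 0 0 0 0 0"

```text
time: 10.02
ee_pos: [0.4731, -0.0931, 0.157]
tcp_rot: [42.8, 90.0, 159.0]
wrist_force: [0.5, 0.9, -0.2]
opening: 0.0002
```

```bash
python3 - <<'E'
from h import *
st()
for n in('wrist','scene'): cv2.imwrite(f'pics/{n}6.png',vision.camera(n)[:,:,::-1])
a=cv2.imread('pics/scene6.png')[90:330,180:420]
b=cv2.imread('pics/wrist6.png')
cv2.imwrite('pics/c6.png',np.hstack([cv2.resize(a,(400,400)),cv2.resize(b,(400,400))]))
E
```

```text
t 10.03 p [ 0.4731 -0.0931  0.157 ] x [-0.001  0.    -1.   ] phi 116.21 q [-11.1  -5.1  -8.3  86.9   0.  -37.3] F [ 0.5  0.9 -0.2] open 0.0002
```

View pics/c6.png

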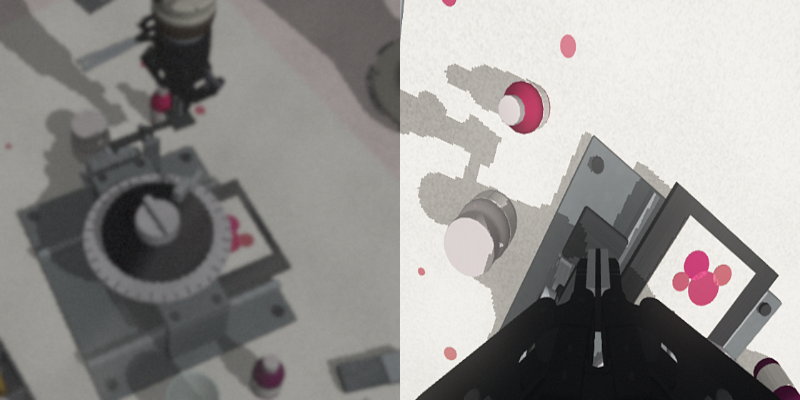

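Request:
carry_out --pt "0 0 0 10 0 0 0" --pt "0 0 0 10 0 0 0" --pt "0 0 0 8 0 0 0" --pt "0 0 0 5 0 0 0" --pt "0 0 0 0 0 0 0" --pt "0 0 0 0 0 0 0" --pt "0 0 0 0 0 0 0" --pt "0 0 0 0 0 0 0"

```text
time: 11.12
ee_pos: [0.4729, -0.0935, 0.1239]
tcp_rot: [-146.7, 90.0, -30.6]
wrist_force: [-2.9, 0.1, 2.6]
opening: -0.0
```

Request:
carry_out --pt "0 0 0 0 0 0 0" --pt "0 0 0 0 0 0 0" --pt "0 0 0 0 0 0 0" --pt "0 0 0 0 0 0 0" --pt "0 0 0 0 0 0 0" --pt "0 0 0 0 0 0 0" --pt "0 0 0 0 0 0 0" --pt "0 0 0 0 0 0 0" --pt "0 0 0 0 0 0 0" --pt "0 0 0 0 0 0 0" --pt "0 0 0 0 0 0 0" --pt "0 0 0 0 0 0 0"

```text
time: 12.62
ee_pos: [0.473, -0.0935, 0.1238]
tcp_rot: [-141.9, 90.0, -25.8]
wrist_force: [-2.8, 0.1, 2.3]
opening: 0.0002
```

Request:
carry_out --pt "0 0 0 0 0 0 0" --pt "0 0 0 0 0 0 0" --pt "0 0 0 0 0 0 0" --pt "0 0 0 0 0 0 0" --pt "0 0 0 0 0 0 0" --pt "0 0 0 0 0 0 0" --pt "0 0 0 0 0 0 0" --pt "0 0 0 0 0 0 0" --pt "0 0 0 0 0 0 0" --pt "0 0 0 0 0 0 0" --pt "0 0 0 0 0 0 0" --pt "0 0 0 0 0 0 0"

```text
time: 14.12
ee_pos: [0.473, -0.0935, 0.1238]
tcp_rot: [20.7, 90.0, 136.9]
wrist_force: [-2.6, 0.4, 2.2]
opening: 0.0001
```

```bash
python3 - <<'E'
from h import *
st()
for n in('wrist','scene'): cv2.imwrite(f'pics/{n}7.png',vision.camera(n)[:,:,::-1])
a=cv2.imread('pics/scene7.png')[90:330,180:420]
b=cv2.imread('pics/wrist7.png')
cv2.imwrite('pics/c7.png',np.hstack([cv2.resize(a,(400,400)),cv2.resize(b,(400,400))]))
E
```

```text
t 14.12 p [ 0.473  -0.0935  0.1238] x [-0.  0. -1.] phi 116.18 q [-11.2  -5.1 -11.9  83.2   0.  -37.4] F [-2.6  0.4  2.2] open 0.0001
```

View pics/c7.png

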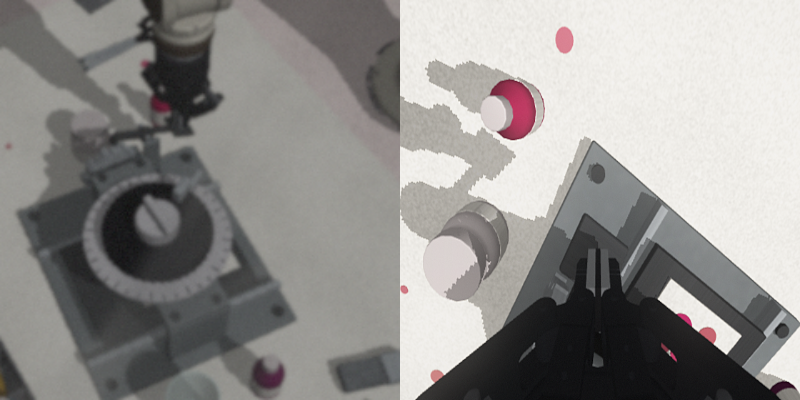

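Request:
carry_out --pt "0 0 0 0 0 0 0" --pt "0 0 0 0 0 0 0" --pt "0 0 0 0 0 0 0" --pt "0 0 0 0 0 0 0" --pt "0 0 0 0 0 0 0" --pt "0 0 0 0 0 0 0" --pt "0 0 0 0 0 0 0" --pt "0 0 0 0 0 0 0" --pt "0 0 0 0 0 0 0" --pt "0 0 0 0 0 0 0" --pt "0 0 0 0 0 0 0" --pt "0 0 0 0 0 0 0"

```text
time: 15.72
ee_pos: [0.473, -0.0935, 0.1238]
tcp_rot: [43.8, 90.0, 160.0]
wrist_force: [-2.4, 0.1, 1.9]
opening: -0.0002
```

Request:
carry_out --pt "0 0 0 0 0 0 0" --pt "0 0 0 0 0 0 0" --pt "0 0 0 0 0 0 0" --pt "0 0 0 0 0 0 0" --pt "0 0 0 0 0 0 0" --pt "0 0 0 0 0 0 0" --pt "0 0 0 0 0 0 0" --pt "0 0 0 0 0 0 0" --pt "0 0 0 0 0 0 0" --pt "0 0 0 0 0 0 0" --pt "0 0 0 0 0 0 0" --pt "0 0 0 0 0 0 0"

```text
time: 17.23
ee_pos: [0.473, -0.0935, 0.1238]
tcp_rot: [93.7, 90.0, -150.2]
wrist_force: [-2.4, 0.9, 2.5]
opening: 0.0
```

```bash
python3 - <<'E'
from h import *
st()
b=vision.camera('wrist')[:,:,::-1].copy();cv2.imwrite('pics/wrist8.png',b)
d=cv2.absdiff(b,cv2.imread('pics/wrist7.png')).max(2);print((cv2.GaussianBlur(d,(5,5),0)>30).sum())
E
```

```text
t 17.23 p [ 0.473  -0.0935  0.1238] x [-0. -0. -1.] phi 116.17 q [-11.2  -5.1 -11.9  83.2  -0.  -37.4] F [-2.4  0.9  2.5] open 0.0
0
```

Stationary: the drum has stopped. Lift off and check.

Request:
carry_out --pt "0 0 0 -8 0 0 0" --pt "0 0 0 -8 0 0 0" --pt "0 0 0 -10 0 0 0" --pt "0 0 0 -35 0 0 0" --pt "0 0 0 -50 0 0 0" --pt "0 0 0 -30 20 0 0" --pt "0 0 0 0 60 0 0" --pt "0 0 0 0 60 0 0" --pt "0 0 0 0 0 0 0" --pt "0 0 0 0 0 0 0"

```text
time: 18.52
ee_pos: [0.3477, -0.1554, 0.2654]
tcp_rot: [-130.2, 89.9, -14.0]
wrist_force: [-0.0, 0.8, 0.4]
opening: -0.0003
```

```bash
python3 - <<'E'
from h import *
st()
cv2.imwrite('pics/top9.png',vision.camera('top')[:,:,::-1]);cv2.imwrite('pics/scene9.png',vision.camera('scene')[:,:,::-1])
a=cv2.imread('pics/top9.png')[105:285,130:400]
cv2.imwrite('pics/top9z.png',cv2.convertScaleAbs(cv2.resize(a,None,fx=2.96,fy=2.96,interpolation=cv2.INTER_CUBIC),alpha=1.6,beta=10))
E
```

```text
t 18.52 p [ 0.3477 -0.1554  0.2654] x [ 0.001 -0.    -1.   ] phi 116.12 q [-24.1 -17.   -6.1 100.7   0.  -50.2] F [-0.   0.8  0.4] open -0.0003
```

View pics/top9z.png

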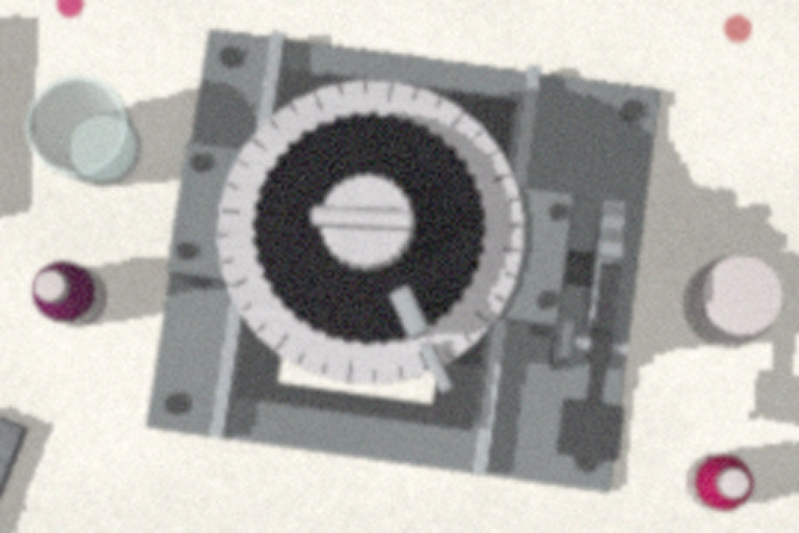

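View pics/scene9.png

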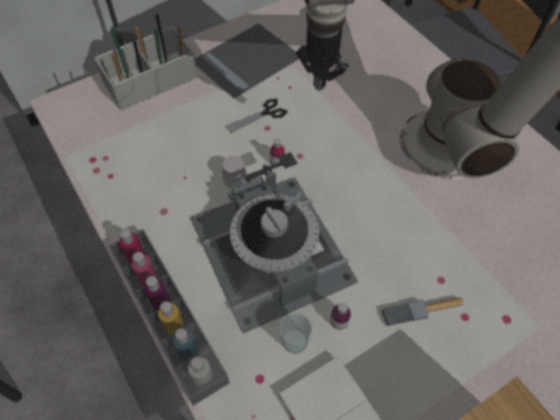

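```bash
python3 -c "
from workcell import job_done
print(job_done())"
```

```text
the job is handed in; nothing more can be done
None
```

The press is released and the job is handed in, at about 18.6 s of the 54 s allowed; no verdict was reported.

**What I did:**
- **Ring:** I gripped its lug and turned it about 98° anticlockwise to the marker, then let go.
- **Pawl:** I pressed the paddle down about 18 mm with the fingers shut and held it for about 6 s. The bed ran home, and two wrist pictures 3 s apart showed no further movement. I then lifted off so the pawl could drop.

**Last checks:**
- **Lug and marker:** The top view shows them on one line. By measurement the lug stands at about 206° and the marker at 205–206°, against a tolerance of about 6°.
- **Everything else:** The knob's bar, the marker, the paddle, the bottles, the jar and the tumbler sit at the same pixels as at the start. The gripper is clear and the wrist force is about zero.

**What disagreed or was not measured:**
- **Wrist camera:** It placed the lug's end about 9 mm too far out from the axis, and my first rough wrist reading of the marker was about 3° off. I therefore relied on the top view, a closer wrist reading of the marker, and how the lug and marker lined up in the wrist picture.
- **Pawl and drum:** I judged both from pictures only, not as joint values.

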